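# Set the spacer beside a landing tile and hold the tile flush

### The arm

A 7-joint arm with a two-finger parallel gripper is mounted at the origin on the work surface. World frame = base frame: x ahead of the robot, y to its left, z up, the work surface at z = 0. Lengths are in m, angles in rad, forces in N, time in s.
With the tool pointing down it reaches from about 0.4 to 0.875 m from the base axis. Payload 4.4 kg.
Tool frame: the origin (TCP) lies at the very end of the fingers, on their centre line; the grasp point (between the pads) lies arm.hold_point_z behind it (arm.hold_point_z is the distance from the TCP to the grasp point, in m); z points along the fingers, y is the direction in which the jaws open and shut (so a half turn about z gives the same grasp; the last joint's range is limited). The gripper opens to 85 mm and grips with 20 to 120 N. Pads are 22 mm wide; open, the fingers measure 114 mm over their backs; the gripper's body (76 mm by 85 mm) begins 54 mm behind the grasp point. The pads swing forward as they close: fully open they stand 13 mm farther back than shut.
Start: joints at [1.281, 0.628, 0.038, 1.517, -0.027, 0.996, -0.02], TCP at [0.144, -0.634, 0.231] pointing down, gripper open.
Joint ranges: [-3.06, 3.06], [-0.37, 2.12], [-1.25, 1.32], [0.18, 2.47], [-1.1, 4.24], [0.23, 1.98], [-2.94, 2.94]. Speed limits (rad/s): [2.57, 2.57, 3.14, 3.14, 3.14, 3.14, 3.14].

### API

Orientations are given as [roll, pitch, yaw] about the fixed x, y, z axes, in that order (R = Rz(yaw) Ry(pitch) Rx(roll)).
In Python, from cell import arm, get_image gives the robot as it stands.
- The arm moves only by the tool arm_command, never from a script. Its argument "moves" is text: rows parted by semicolons, each of 5 numbers parted by spaces: the opening, from 0 (shut) to 1 (fully open), then the shift along the tool's x, y, z in cm, then the turn about the tool's z in units of 6 degrees (1.0 is 6 degrees). A call has 1 to 20 rows; each row shifts and turns the pose as measured when the row begins, along the tool's axes as they then stand; what a row does not reach is not made up. A row lasts 1/10 s, in which the tool goes at most 50 mm and 8.59 degrees, less where a joint would pass 70% of its speed; a pose out of reach is approached as far as the arm can. A call with a gripper value outside its range is refused whole. The fingers move at their own pace and stop on an object; "force" is the grip in N (left out, the last holds). Time passes only in rows, so rows that do not move let the fingers close. It gives the time, the measured TCP pose, the force and the opening at its end, in the units of the state.
- arm.get_state(): the state, without advancing time (a new reading comes with each control period).
- get_image(name): name is "scene" or "top"; returns a dict with "frame" (420x560x3 uint8, blue, green, red), "fx", "fy", "cx", "cy" (pixels), "camera_from_world" (4x4, takes a point from world to camera coordinates). Camera axes: x right, y down, z forward; pixel columns grow to the right and rows downward; lengths in m; the calibration is good to about 2 mm. A picture is of the moment at which its call begins. There is no depth.
- arm.sign_off(): hands the job in, once; it reports no verdict.
The state is a dict: "t": time; "joints": joint angles; "joint_velocities": joint speeds; "joint_efforts": joint torques, N m; "position": TCP position; "ee_rot": TCP orientation; "force": force on the tool from outside, world axes, zero at the start; "torque": the same for the moment, N m; "finger_gap": opening from 0.0 (shut) to 1.0 (fully open).
Only numpy, scipy, OpenCV 4.12 (cv2) and the standard library are available. Lean on these libraries where they do the work, as an engineer would, in place of code of your own. Each camera call takes 0.05 s, during which the arm holds its last target.

### The job

A ceramic landing tile is being fitted on the cabinet shelf. Draw the transport lock back to its end stop, away from the tile, so that the gaps either side of the tile lie open, then take the spacer from its rest, slide it down to the bottom of whichever gap is wide enough for it, within the tile's length, and let go of it. Finally press the tile down with the fingers, flush with the strips beside it, and finish while still holding it pressed (do not let go), leaving the other things on the shelf as they are.

Things in the scene. Friction and masses are not known exactly. Their poses are not given: they have to be found in the camera images.
- bed: Fixed grey base board, 210 x 204 x 10 mm, flat on the shelf. Origin on its underside, below the tile's centre; x runs from tile to transport lock (board x -65 to +145 mm). The tile covers x -45 to 45, y -55 to 55 mm; a strip runs along either y side of it. Between tile and strip is a gap along x, open at top and both ends, its floor the board's top (z 10 mm).
- tile_top (a point): Centre of the top face of the white ceramic tile, 90 (x) x 110 (y) x 10 mm, axes as the base board's. The tile stands on hidden springs that lift it 6 mm proud: its top is 38 mm above the shelf when free and 32 mm, level with the strips' tops, when pressed flush. It moves straight up and down only.
- tile (a joint): How far the tile is pressed down, m: 0 = free (proud), 0.006 = on its stop, flush. The push needed grows from about 2 N at first movement to about 9.5 N at the stop; it springs up again when let go.
- slim_strip: Fixed aluminium strip along one side of the tile, 90 long (x) x 18 wide (y) x 22 mm high, origin at the centre of its underside, on the board. Its centre line is 76 mm to the side (+y or -y, it varies) of the tile's centre, which leaves a gap 12 mm wide (15 mm from the strip's centre line to the gap's, on the side towards the tile) and 22 mm deep.
- broad_strip: Fixed aluminium strip along the other side, 90 x 34 (y) x 22 mm, origin at the centre of its underside, its centre line also 76 mm from the tile's centre: it leaves a gap only 4 mm wide.
- lock_grip (a point): Centre of the top of the transport lock's grip, a grey block 16 (x) x 40 (y) mm, top 70.5 mm above the shelf, on a steel crossbar 16 x 136 mm (z 32.5 to 38.5 mm). Closed, it stands 63 mm from the tile's centre in the board's +x. Two flat steel arms 4 mm thick, 13 wide, 62.5 mm either side of the middle, reach 79 mm from it towards the tile and cover part of both gaps.
- lock (a joint): Travel of the transport lock along the base board's +x, away from the tile, m: 0 = closed, 0.055 = on its end stop, where the arms leave the gaps free from x -45 to +39 mm. Starts somewhere from 0 to 0.012. Friction about 2.5 N, no spring; it stays where it is left.
- spacer: Loose grey plastic plate standing on edge in its rest: 50 long (x) x 8 thick (y) x 70 mm high (z), about 50 g, lower long edges rounded to 2 mm radius. Origin at the centre of its foot (lower edge). Grasp it across its thickness, near its top.
- rest: Fixed grey rest for the spacer: foot 80 (x) x 60 (y) x 8 mm with two walls up to 33 mm above the shelf, 60 mm long, forming an 11 mm slot along x. Origin at the centre of its underside. The spacer stands in the slot 8 mm above the shelf, its top at 78 mm. It may be on the left or the right of the base board.
- tumbler: Loose steel tumbler, 72 mm wide, 85 mm high, origin at the centre of its underside; it stands on the side where the rest is not. Leave alone.
- gasket0: Lower of two stacked silicone gasket rings, 120 mm across, 10 mm thick each, origin at the centre of its underside. Leave alone.
- gasket1: Upper gasket ring, the same. Leave alone.
- weight: Steel pressure regulator weight, 34 mm wide, 42 mm high, origin at the centre of its underside. Leave alone.
- container: White plastic container with snap lid, 92 x 116 x 60 mm, origin at the centre of its underside. Leave alone.
- dish: Shallow white dish, 90 mm wide, 16 mm high, origin at the centre of its underside. Leave alone.
- plug: Small red plastic safety plug, 22 mm wide, 16 mm high, in the dish. Leave alone.

How it is judged:
On the way, in this order (a step that is already met when the one before it is completed fails the run):
1. the transport lock is drawn back to its end stop (value of joint lock above 0.051 m), for 0.2 s.
2. the spacer stands at the bottom of the wide gap, let go (y of spacer in the frame of slim_strip between -0.02 and 0.02 m and y of spacer in the frame of bed between -0.07 and 0.07 m and x of spacer in the frame of bed between -0.03 and 0.025 m and z of spacer in the frame of bed below 0.014 m and angle between spacer's own z axis and vertical below 0.2 rad and contact force between the fingers and spacer below 0.3 N), for 0.2 s.
At the end, for the whole second after the job is handed in: Lock within 5 mm of its end stop; spacer upright and let go, foot within 4 mm of the floor of the gap beside the slim strip, its centre 30 mm before to 25 mm behind the tile's middle; fingers press the tile with over 4 N and hold it within 1.5 mm of flush (all of step 2 and value of joint lock above 0.05 m and value of joint tile above 0.0045 m and contact force between the fingers and tile above 4 N); the arm keeps its last pose, push and grip.
It fails at once if one of the other things on the shelf (tumbler, gaskets, weight, container, dish, plug) is moved more than 30 mm (distance of any of tumbler, gasket0, gasket1, weight, container, dish, plug from where it was at the start of the episode above 0.03 m).
It also fails if it takes over 59 s, if anything falls off the work surface, if the arm or the gripper's body presses on something with over 40 N, if the wrist force passes 120 N, or if a joint passes its speed limit or range.

## Working session

There is one attempt and no reset: what is moved stays moved. The work goes in short steps, Python scripts to look and compute and a tool call to move; the robot and the scene stay as the last step left them, time stands still between calls to the robot, and variables do not carry over. Pictures are saved under pics/ and viewed, and the job is handed in when it is done.

Besides the shell and the picture viewer there is one more tool, called after "Request:" as name(argument=value, ...) on one line, values as JSON. arm_command: Moves the arm, as the interface text tells. Its arguments: {"type":"object","properties":{"moves":{"type":"string"},"force":{"type":"number"}},"required":["moves"]}

```bash
ls; mkdir -p pics
python3 - <<'E'
from cell import arm,get_image
import cv2,numpy as np
s=arm.get_state();print(s); print(arm.hold_point_z)
for n in("scene","top"):
    i=get_image(n);cv2.imwrite(f"pics/{n}0.png",i["frame"]);print(n,i["fx"],i["fy"],i["cx"],i["cy"],np.round(i["camera_from_world"],4).tolist())
E
```

```text
pics
{'t': 0.0, 'joints': array([ 1.28120795,  0.6293142 ,  0.03844615,  1.51837653, -0.02700505,
        0.99628453, -0.01997413]), 'joint_velocities': array([-2.34032199e-04, -4.11000449e-04,  3.04750352e-05, -1.24086159e-03,
        1.32156590e-03,  6.31930336e-04,  1.35278038e-03]), 'joint_efforts': array([ 1.34354977e-03, -5.63398719e+01,  1.22650500e+00, -1.93451929e+01,
        1.10488475e-02,  1.04526934e-02, -1.01084811e-05]), 'position': array([ 0.14414063, -0.6331788 ,  0.23040712]), 'ee_rot': array([-3.13972823e+00,  2.12590193e-05,  2.23807921e-01]), 'force': array([0.79821264, 0.22155381, 0.59779843]), 'torque': array([-0.00614549,  0.01943643, -0.00702393]), 'finger_gap': 0.9996531209489327}
0.0187
scene 403.08753101397014 403.08753101397014 274.6226392771058 206.63589236989114 [[0.2015, 0.9795, 0.0038, -0.085], [0.61, -0.1225, -0.7829, -0.254], [-0.7663, 0.16, -0.6222, 1.2226], [0.0, 0.0, 0.0, 1.0]]
top 492.6918593879623 492.6918593879623 275.5865225198208 207.93256697718667 [[-0.0113, -0.9992, 0.039, -0.0187], [-0.9919, 0.0063, -0.1267, 0.5231], [0.1263, -0.0401, -0.9912, 0.9882], [0.0, 0.0, 0.0, 1.0]]
```

View pics/scene0.png

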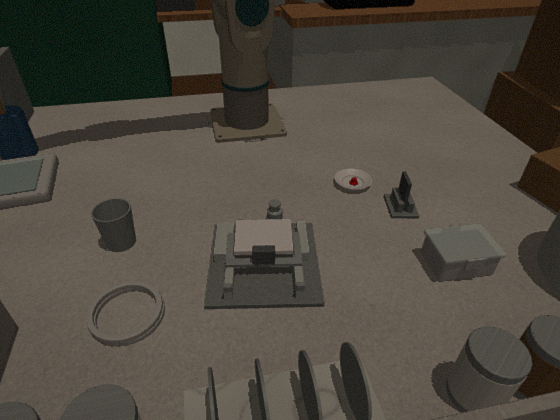

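View pics/top0.png

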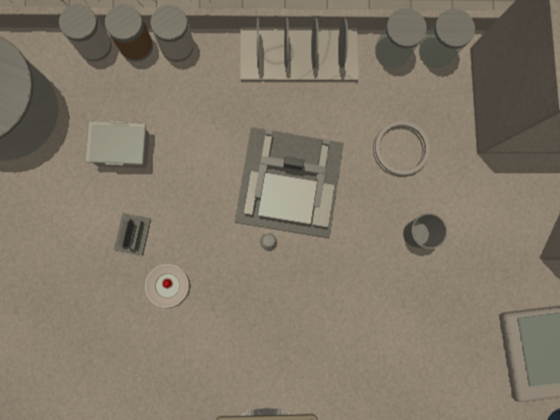

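Run:
```python
import cv2
t=cv2.imread("pics/top0.png");s=cv2.imread("pics/scene0.png")
def z(im,x0,y0,x1,y1,k,n):
    cv2.imwrite(n,cv2.convertScaleAbs(cv2.resize(im[y0:y1,x0:x1],None,fx=k,fy=k,interpolation=cv2.INTER_CUBIC),alpha=1.6))
z(t,225,120,355,250,4.5,"pics/z1.png")
z(t,80,110,200,310,3,"pics/z2.png")
z(s,190,190,340,310,5,"pics/z3.png")
z(s,320,155,510,280,4,"pics/z4.png")
```

```text
(no output)
```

View pics/z1.png

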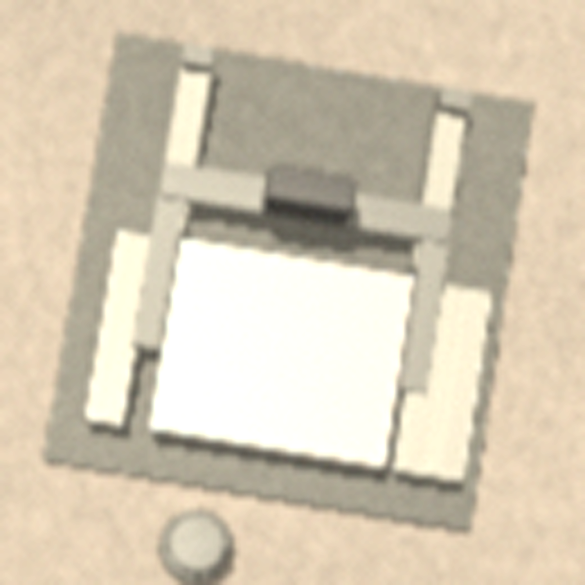

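View pics/z2.png

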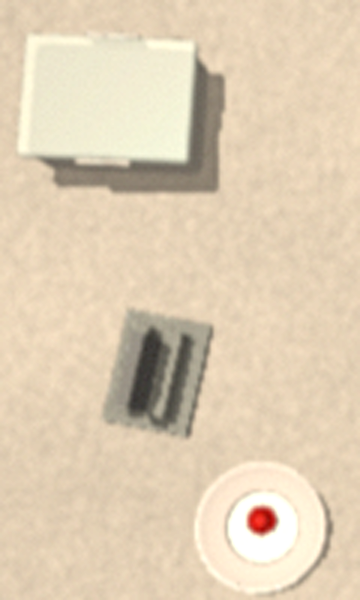

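View pics/z3.png

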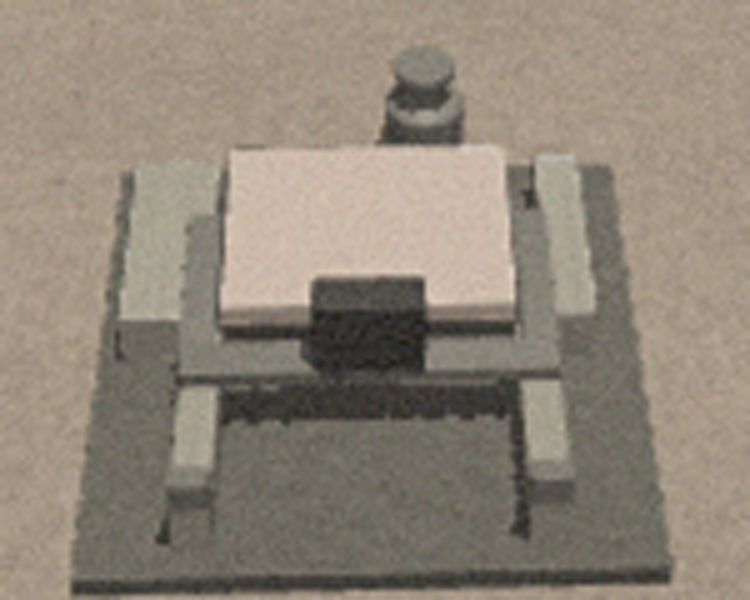

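View pics/z4.png

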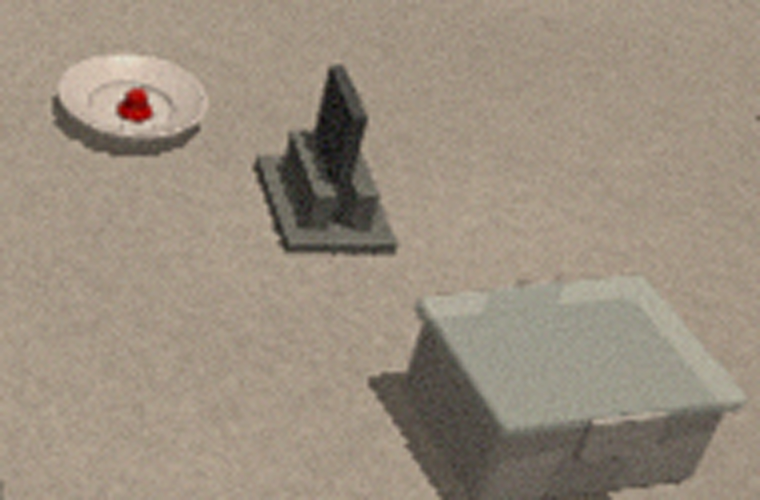

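```bash
cat > h.py <<'E'
import numpy as np,cv2
from cell import arm,get_image
def grab(n,p=None):
    i=get_image(n)
    if p: cv2.imwrite(p,i["frame"])
    return i
def cast(i,uv,z):
    uv=np.atleast_2d(np.array(uv,float));T=i["camera_from_world"];R=T[:3,:3];c=-R.T@T[:3,3]
    d=np.c_[(uv[:,0]-i["cx"])/i["fx"],(uv[:,1]-i["cy"])/i["fy"],np.ones(len(uv))]@R
    return c+d*((z-c[2])/d[:,2])[:,None]
def proj(i,p):
    p=np.atleast_2d(np.array(p,float));T=i["camera_from_world"];q=p@T[:3,:3].T+T[:3,3]
    return np.c_[q[:,0]/q[:,2]*i["fx"]+i["cx"],q[:,1]/q[:,2]*i["fy"]+i["cy"]]
def rect(pts):
    (c,s,a)=cv2.minAreaRect((np.array(pts)[:,:2]*1000).astype(np.float32));return np.round(c,1),np.round(s,1),round(a,2)
def crop(f,x0,y0,x1,y1,k,n,a=1.6):
    cv2.imwrite(n,cv2.convertScaleAbs(cv2.resize(f[y0:y1,x0:x1],None,fx=k,fy=k,interpolation=cv2.INTER_CUBIC),alpha=a))
E
python3 - <<'E'
from h import *
t=grab("top");s=grab("scene")
def big(mask,off):
    c=max(cv2.findContours(mask,cv2.RETR_EXTERNAL,cv2.CHAIN_APPROX_NONE)[0],key=cv2.contourArea);return c[:,0]+np.array(off)
for n,i,(x0,y0,x1,y1) in(("top",t,(235,120,350,250)),("scene",s,(190,190,340,310))):
    f=cv2.cvtColor(f:=i["frame"][y0:y1,x0:x1],cv2.COLOR_BGR2GRAY)
    for th in((130,145,160,175) if n=="top" else (120,135,145)):
        m=((f>th)*255).astype(np.uint8);m=cv2.morphologyEx(m,cv2.MORPH_OPEN,np.ones((5,5)))
        c=big(m,(x0,y0));print(n,th,rect(cast(i,c,.038)),cv2.boundingRect(c))
# bed corners top by hand
k=4.5
b=np.array([(118,36),(536,102),(470,530),(44,461)])/k+[225,120]
print("bed",np.round(cast(t,b-.3,.010)*1000,1).tolist())
g=np.array([(270,172),(357,182)])/k+[225,120]
tc=np.array([(183,240),(413,276),(388,465),(152,434)])/k+[225,120]
print("tile hand",np.round(cast(t,tc,.038)*1000,1).tolist())
bs=np.array([(122,172),(612,168),(670,572),(75,580)])/5+[190,190]
print("bed scene",np.round(cast(s,bs,.010)*1000,1).tolist())
tc=np.array([(228,148),(502,146),(515,303),(222,322)])/5+[190,190]
print("tile scene",np.round(cast(s,tc,.038)*1000,1).tolist())
E
```

```text
top 130 (array([ 574.2, -100.9]), array([152.9, 276.1]), 88.26) (275, 120, 75, 130)
top 145 (array([544.1, -47.5]), array([108.7,  88.7]), 80.12) (259, 174, 57, 48)
top 160 (array([543.5, -47.4]), array([108.1,  86.8]), 80.13) (259, 174, 57, 48)
top 175 (array([520.3,  -1.3]), array([20.6, 20.8]), 89.61) (260, 204, 11, 11)Traceback (most recent call last):
  File "<stdin>", line 9, in <module>
  File "<stdin>", line 4, in big
ValueError: max() iterable argument is empty
```

Run:
```python
from h import *
t=grab("top");s=grab("scene")
f=cv2.cvtColor(s["frame"],cv2.COLOR_BGR2GRAY)[190:310,190:340]
print(f[45,75],f[48,10],f[48,10])
for th in(105,115,120,125):
    m=((f>th)*255).astype(np.uint8);m=cv2.morphologyEx(m,cv2.MORPH_OPEN,np.ones((3,3)))
    for c in cv2.findContours(m,cv2.RETR_EXTERNAL,cv2.CHAIN_APPROX_NONE)[0]:
        if 500<cv2.contourArea(c)<6000: c=c[:,0]+[190,190];print("scene",th,rect(cast(s,c,.038)),cv2.boundingRect(c))
k=4.5
b=np.array([(118,36),(536,102),(470,530),(44,461)])/k+[225,120]
print("bed",np.round(cast(t,b-.3,.010)*1000,1).tolist(), rect(cast(t,b-.3,.010)))
bs=np.array([(122,172),(612,168),(670,572),(75,580)])/5+[190,190]
print("bed scene",np.round(cast(s,bs,.010)*1000,1).tolist(), rect(cast(s,bs,.01)))
tc=np.array([(228,148),(502,146),(515,303),(222,322)])/5+[190,190]
print("tile scene",np.round(cast(s,tc,.038)*1000,1).tolist(), rect(cast(s,tc,.038)))
# grip top centre
g=cast(t,np.array([(270,164),(356,176),(354,194),(266,180)])/k+[225,120],.0705)
print("grip",np.round(g*1000,1).tolist())
g=cast(s,np.array([(314,278),(422,278),(425,310),(312,312)])/5+[190,190],.0705)
print("grip scene",np.round(g*1000,1).tolist())
# spacer/rest
r=np.array([(128,309),(213,325),(188,438),(104,420)])/3+[80,110]
print("rest",np.round(cast(t,r,.008)*1000,1).tolist(),rect(cast(t,r,.008)))
sp=np.array([(330,66),(342,66),(367,120),(355,128)])/4+[320,155]
print("sp scene",np.round(cast(s,sp,.078)*1000,1).tolist())
r=np.array([(256,157),(396,247),(287,250)])/4+[320,155]
print("rest scene",np.round(cast(s,r,.008)*1000,1).tolist())
crop(t["frame"],110,205,160,265,10,"pics/z5.png",2.5)
crop(t["frame"],270,145,320,185,12,"pics/z6.png",2)
```

```text
118 98 98
scene 105 (array([541.4, -47.5]), array([109.8,  88.3]), 78.63) (234, 219, 59, 32)
scene 115 (array([542.3, -47.6]), array([108.3,  88.2]), 80.03) (234, 219, 59, 32)
bed [[701.3, 27.1, 10.0], [668.5, -174.2, 10.0], [462.2, -137.0, 10.0], [496.3, 62.8, 10.0]] (array([582.4, -55.7]), array([203.9, 210.3]), 80.13)
bed scene [[462.5, -136.5, 10.0], [500.4, 64.5, 10.0], [705.1, 26.8, 10.0], [668.6, -170.1, 10.0]] (array([583.8, -54.8]), array([204.6, 209. ]), 79.56)
tile scene [[489.0, -93.9, 38.0], [509.5, 14.3, 38.0], [597.3, -1.7, 38.0], [585.7, -108.5, 38.0]] (array([545.5, -46.8]), array([110. ,  97.8]), 81.44)
grip [[623.4, -42.1, 70.5], [617.7, -80.9, 70.5], [609.5, -79.8, 70.5], [616.0, -40.2, 70.5]]
grip scene [[603.1, -76.4, 70.5], [610.6, -39.4, 70.5], [626.2, -41.6, 70.5], [619.5, -79.8, 70.5]]
rest [[517.5, 296.8, 8.0], [505.9, 237.7, 8.0], [427.3, 253.2, 8.0], [440.3, 311.1, 8.0]] (array([472.4, 275. ]), array([60.3, 80.1]), 78.83)
sp scene [[447.2, 278.2, 78.0], [448.5, 284.6, 78.0], [498.0, 274.6, 78.0], [503.4, 265.2, 78.0]]
rest scene [[431.1, 255.2, 8.0], [521.6, 295.9, 8.0], [512.4, 237.4, 8.0]]
```

View pics/z5.png

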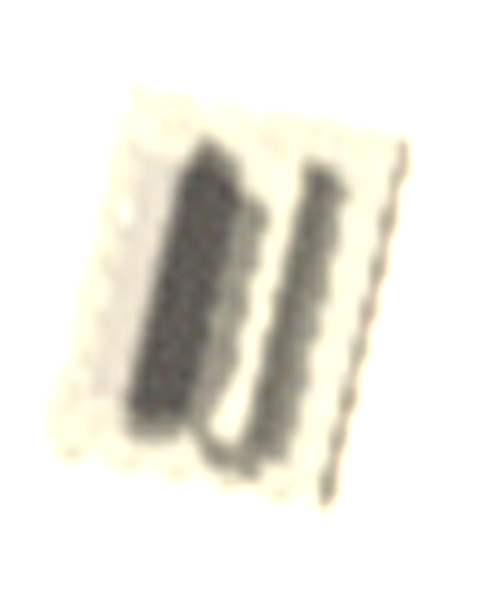

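View pics/z6.png

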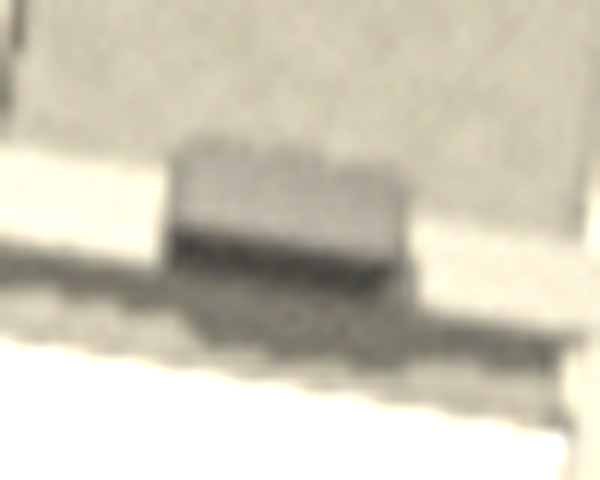

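```bash
cat >> h.py <<'E'
def plan(tgt,yaw=None):
    s=arm.get_state();p=s["position"];y=s["ee_rot"][2];d=(np.array(tgt)-p)*100
    c,si=np.cos(y),np.sin(y)
    print("t",round(s["t"],2),"pos",np.round(p,4),"rot",np.round(np.degrees(s["ee_rot"]),1),"gap",round(s["finger_gap"],3),"F",np.round(s["force"],1))
    print("tool shift cm",np.round([c*d[0]+si*d[1],si*d[0]-c*d[1],-d[2]],2), "turn units", None if yaw is None else round(-((yaw-np.degrees(y)+180)%360-180)/6,2))
E
python3 - <<'E'
from h import *
t=grab("top")
g=cast(t,np.array([(180,140),(405,168),(398,264),(172,235)])/12+[270,145],.0705)
print("grip",np.round(g*1000,1).tolist(),g.mean(0))
plan([.616,-.060,.16],80)
E
```

```text
grip [[622.9, -42.1, 70.5], [618.0, -80.2, 70.5], [601.4, -78.7, 70.5], [606.5, -40.6, 70.5]] [ 0.61220784 -0.06038947  0.0705    ]
t 0.35 pos [ 0.1442 -0.6337  0.2311] rot [-180.     0.    12.8] gap 1.002 F [ 0.4  0.3 -0.2]
tool shift cm [ 58.73 -45.47   7.11] turn units -11.2
```

Request:
arm_command(moves="0.6 3.9 -3 0.2 0;0.6 3.9 -3 0.2 0;0.6 3.9 -3 0.2 0;0.6 3.9 -3 0.2 0;0.6 3.9 -3 0.2 0;0.6 3.9 -3 0.2 0;0.6 3.9 -3 0.2 0;0.6 3.9 -3 0.2 0;0.6 3.9 -3 0.2 0;0.6 3.9 -3 0.2 0;0.6 3.9 -3 0.2 0;0.6 3.9 -3 0.2 0;0.6 3.9 -3 0.2 0;0.6 3.9 -3 0.2 0;0.6 0 0 0 -1.4;0.6 0 0 0 -1.4;0.6 0 0 0 -1.4;0.6 0 0 0 -1.4;0.6 0 0 0 -1.4;0.6 0 0 0 -1.4")

```text
t: 2.35
position: [0.5967, -0.0905, 0.1994]
ee_rot: [3.134, 0.002, 1.109]
force: [-0.7, -0.5, -0.1]
finger_gap: 0.596
```

```bash
python3 -c "
from h import *
plan([.614,-.060,.16],80)"
```

```text
t 2.35 pos [ 0.5967 -0.0905  0.1994] rot [1.795e+02 1.000e-01 6.350e+01] gap 0.596 F [-0.7 -0.5 -0.1]
tool shift cm [3.5  0.19 3.94] turn units -2.74
```

Request:
arm_command(moves="0.6 3.5 0.2 1.5 0;0.6 0 0 1.2 -1.4;0.6 0 0 1.2 -1.3;0.6 0 0 0 -0.1;0.6 0 0 0 0")

```text
t: 2.85
position: [0.6159, -0.0605, 0.1601]
ee_rot: [3.132, 0.004, 1.411]
force: [0.6, 0.4, 0.8]
finger_gap: 0.604
```

```bash
python3 -c "
from h import *
plan([.614,-.060,.16],80)
t=grab('top');crop(t['frame'],225,120,355,250,4.5,'pics/a1.png')
s=grab('scene');crop(s['frame'],190,140,340,310,3.5,'pics/a2.png')
"
```

```text
t 2.85 pos [ 0.6159 -0.0605  0.1601] rot [179.5   0.2  80.8] gap 0.604 F [0.6 0.4 0.8]
tool shift cm [ 0.02 -0.19  0.01] turn units 0.14
```

View pics/a2.png

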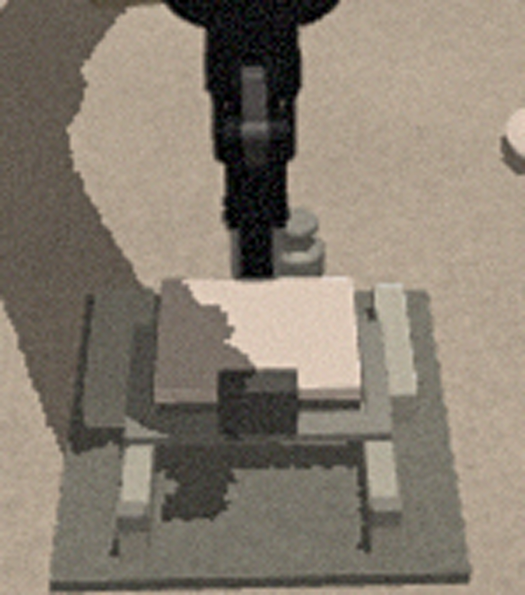

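Request:
arm_command(moves="0.6 0 -0.2 3 0;0.6 0 0 3 0;0.6 0 0 3 0.1;0.6 0 0 1.5 0;0.6 0 0 0.8 0;0.6 0 0 0 0")

```text
t: 3.55
position: [0.6205, -0.0631, 0.05]
ee_rot: [3.119, 0.006, 1.389]
force: [1.0, 0.8, 0.3]
finger_gap: 0.605
```

```bash
python3 -c "
from h import *
plan([.614,-.060,.048],80)
s=grab('scene');crop(s['frame'],190,140,340,310,3.5,'pics/a3.png')
"
```

```text
t 3.55 pos [ 0.6205 -0.0631  0.05  ] rot [178.7   0.3  79.6] gap 0.605 F [1.  0.8 0.3]
tool shift cm [ 0.19 -0.69  0.2 ] turn units -0.06
```

View pics/a3.png

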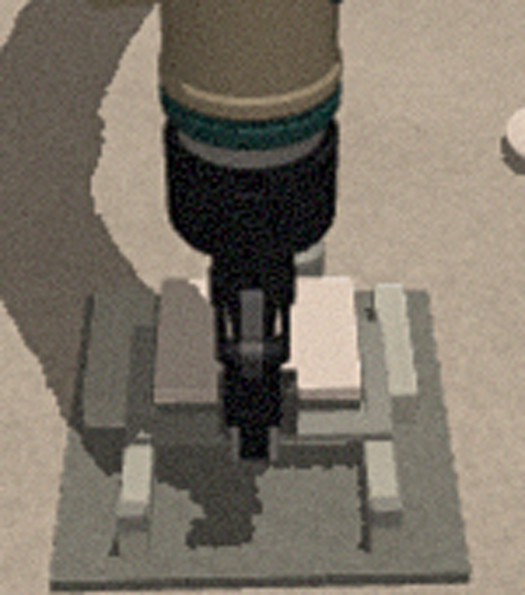

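Request:
arm_command(moves="0 0 0 0 0;0 0 0 0 0;0 0 0 0 0;0 0 0 0 0;0 0 0 0 0;0 0 0 0 0", force=30)

```text
t: 4.2
position: [0.6214, -0.0629, 0.0533]
ee_rot: [3.116, 0.005, 1.39]
force: [0.0, -0.1, -3.5]
finger_gap: 0.176
```

```bash
python3 -c "
from h import *
u=np.array([np.cos(np.radians(-10)),np.sin(np.radians(-10))])
g=np.array([.5435,-.048])+u*(.063+.055); print(g)
plan([*g,.050],80)
"
```

```text
[ 0.65970731 -0.06849048]
t 4.2 pos [ 0.6214 -0.0629  0.0533] rot [178.6   0.3  79.7] gap 0.176 F [ 0.  -0.1 -3.5]
tool shift cm [0.14 3.87 0.33] turn units -0.06
```

Request:
arm_command(moves="0 0 0.8 0 0;0 0 0.8 0 0;0 0 0.8 0 0;0 0 0.8 0 0;0 0 0.6 0 0;0 0 0.5 0 0;0 0 0.4 0 0;0 0 0.4 0 0")

```text
t: 5.0
position: [0.6587, -0.0695, 0.053]
ee_rot: [-3.13, 0.01, 1.391]
force: [-12.3, 3.0, 7.0]
finger_gap: 0.181
```

```bash
python3 -c "
from h import *
plan([.6597,-.0685,.050],80)
"
```

```text
t 5.0 pos [ 0.6587 -0.0695  0.053 ] rot [-179.3    0.6   79.7] gap 0.181 F [-12.3   3.    7. ]
tool shift cm [0.11 0.08 0.3 ] turn units -0.05
```

Request:
arm_command(moves="0 0 0.5 0 0;0 0 0.5 0 0;0 0 0.3 0 0;0.4 0 0 0 0;0.4 0 0 0 0;0.4 0 0 0 0;0.4 0 0 -2 0;0.4 0 0 -3 0;0.4 0 0 -3 0;0.4 0 0 -3 0")

```text
t: 6.0
position: [0.6681, -0.0712, 0.1647]
ee_rot: [-3.109, 0.014, 1.39]
force: [-0.2, 0.1, 0.3]
finger_gap: 0.403
```

```bash
python3 -c "
from h import *
plan([.474,.2755,.18],169)
s=grab('scene');crop(s['frame'],190,140,340,310,3.5,'pics/a4.png')
t=grab('top');crop(t['frame'],225,120,355,250,4.5,'pics/a5.png')
"
```

```text
t 6.0 pos [ 0.6681 -0.0712  0.1647] rot [-178.1    0.8   79.6] gap 0.403 F [-0.2  0.1  0.3]
tool shift cm [ 30.6  -25.35  -1.53] turn units -14.9
```

View pics/a4.png

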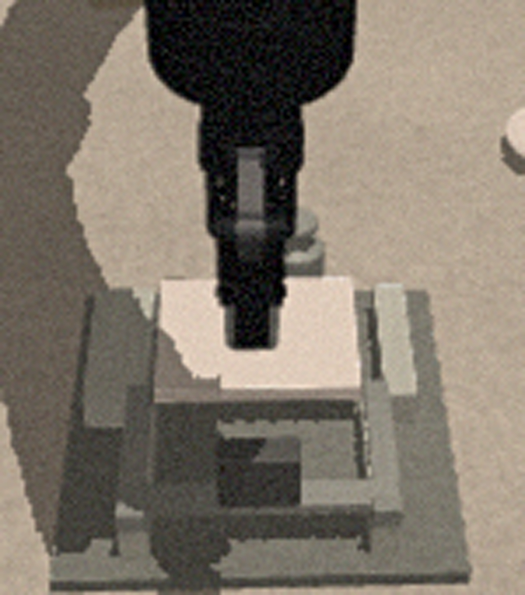

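View pics/a5.png

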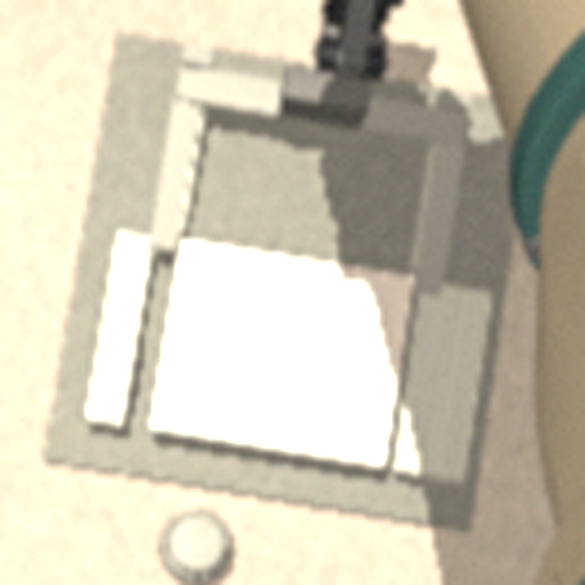

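Request:
arm_command(moves="0.6 3.4 -2.8 -0.1 0;0.6 3.4 -2.8 -0.1 0;0.6 3.4 -2.8 -0.1 0;0.6 3.4 -2.8 -0.1 0;0.6 3.4 -2.8 -0.1 0;0.6 3.4 -2.8 -0.1 0;0.6 3.4 -2.8 -0.1 0;0.6 3.4 -2.8 -0.1 0;0.6 3.4 -2.8 -0.1 0;0.6 0 0 0 -1.4;0.6 0 0 0 -1.4;0.6 0 0 0 -1.4;0.6 0 0 0 -1.4;0.6 0 0 0 -1.4;0.6 0 0 0 -1.4;0.6 0 0 0 -1.4;0.6 0 0 0 -1.4;0.6 0 0 0 -1.4;0.6 0 0 0 -1.4;0.6 0 0 0 -0.7")

```text
t: 8.1
position: [0.4894, 0.2951, 0.1782]
ee_rot: [3.133, 0.008, 2.947]
force: [-0.1, -0.0, 0.2]
finger_gap: 0.599
```

```bash
python3 -c "
from h import *
plan([.474,.2755,.14],169)
s=grab('scene');crop(s['frame'],340,80,460,240,4,'pics/b1.png',2)
t=grab('top');crop(t['frame'],90,180,180,310,4.5,'pics/b2.png')
"
```

```text
t 8.1 pos [0.4894 0.2951 0.1782] rot [179.5   0.4 168.9] gap 0.599 F [-0.1 -0.   0.2]
tool shift cm [ 1.14 -2.22  3.82] turn units -0.02
```

View pics/b1.png

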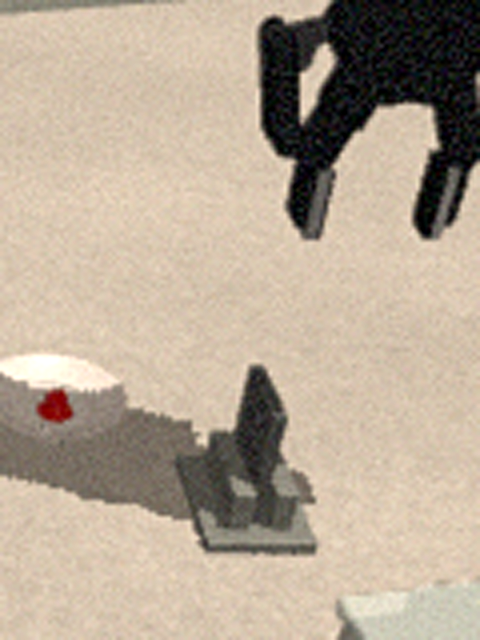

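View pics/b2.png

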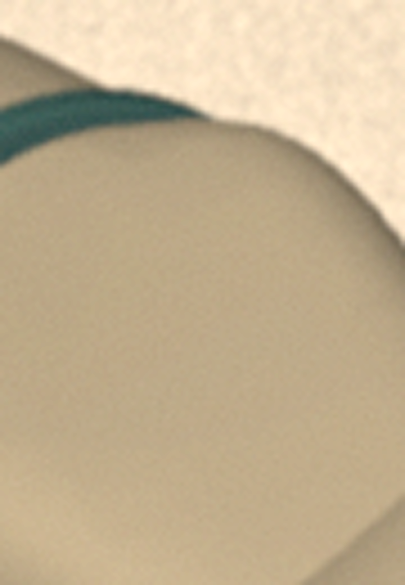

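Request:
arm_command(moves="0.6 0.6 -1.1 1.5 0;0.6 0.5 -1.1 1.5 0;0.6 0 0 1.5 0;0.6 0 0 1.5 0;0.6 0 0 0 0")

```text
t: 8.7
position: [0.4771, 0.2766, 0.1165]
ee_rot: [3.128, 0.011, 2.928]
force: [0.5, 0.8, -0.5]
finger_gap: 0.6
```

```bash
python3 -c "
from h import *
plan([.474,.2755,.049],169)
s=grab('scene');crop(s['frame'],340,100,460,240,4,'pics/b3.png',2)
"
```

```text
t 8.7 pos [0.4771 0.2766 0.1165] rot [179.2   0.6 167.8] gap 0.6 F [ 0.5  0.8 -0.5]
tool shift cm [ 0.28 -0.17  6.75] turn units -0.21
```

View pics/b3.png

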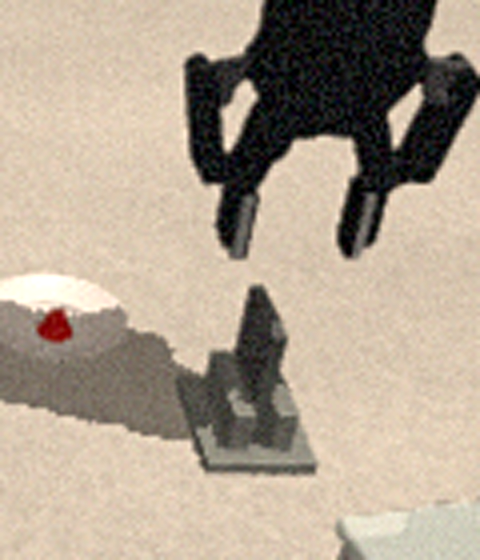

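```bash
python3 -c "
from h import *
s=grab('scene');crop(s['frame'],380,155,425,215,10,'pics/b4.png',3)
yw=np.radians(-11);u=np.array([np.cos(yw),np.sin(yw)]);v=np.array([-u[1],u[0]])
c=np.array([.474,.2755])
P=[[*(c+a*u*.025+b*v*.004),.078] for a in(-1,1) for b in(-1,1)]
print((proj(s,P)-[380,155])*10)
print(proj(s,arm.get_state()['position']), (proj(s,[*c,.1165])))
"
```

```text
[[220.01250503 169.70326232]
 [256.75729856 169.5969541 ]
 [282.32583696 303.58044668]
 [320.78575333 303.45522264]]
[[412.94569911 163.27595694]] [[410.80914186 163.0733901 ]]
```

View pics/b4.png

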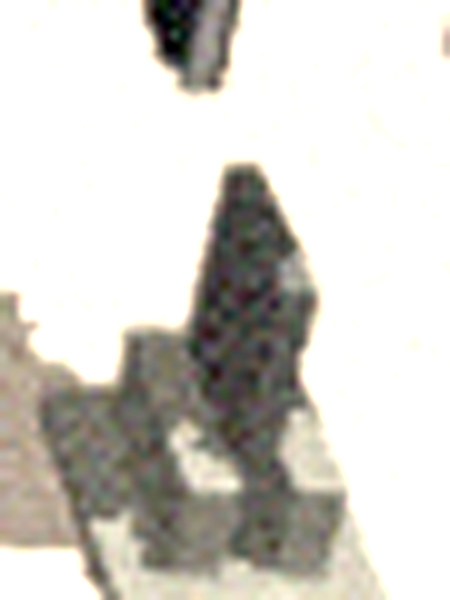

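Request:
arm_command(moves="0.6 0.4 -0.2 1.5 -0.2;0.6 0 0 1.5 0;0.6 0 0 1.5 0;0.6 0 0 1.3 0;0.6 0 0 0.7 0;0.6 0 0 0 0")

```text
t: 9.4
position: [0.479, 0.281, 0.0537]
ee_rot: [3.119, 0.02, 2.945]
force: [-0.3, -1.0, -0.9]
finger_gap: 0.598
```

```bash
python3 -c "
from h import *
plan([.473,.2755,.049],169)
s=grab('scene');crop(s['frame'],360,110,450,230,5,'pics/b5.png',2.5)
"
```

```text
t 9.4 pos [0.479  0.281  0.0537] rot [178.7   1.1 168.8] gap 0.598 F [-0.3 -1.  -0.9]
tool shift cm [ 0.48 -0.66  0.47] turn units -0.04
```

View pics/b5.png

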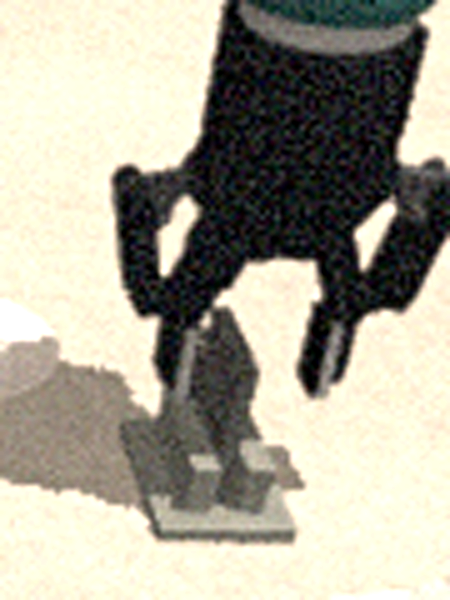

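Request:
arm_command(moves="0.6 0.3 -0.35 0.1 0;0.6 0.2 -0.3 0.1 0;0.6 0 0 0.1 0")

```text
t: 9.75
position: [0.4733, 0.2761, 0.052]
ee_rot: [3.116, 0.022, 2.945]
force: [-0.0, 0.4, -0.2]
finger_gap: 0.599
```

```bash
python3 -c "
from h import *
plan([.473,.2755,.049],169)
"
```

```text
t 9.75 pos [0.4733 0.2761 0.052 ] rot [178.6   1.3 168.7] gap 0.599 F [-0.   0.4 -0.2]
tool shift cm [ 0.02 -0.06  0.3 ] turn units -0.04
```

Request:
arm_command(moves="0.6 0 0 0.4 0;0.3 0 0 0 0;0 0 0 0 0;0 0 0 0 0;0 0 0 0 0;0 0 0 0 0;0 0 0 0 0", force=30)

```text
t: 10.45
position: [0.4738, 0.2762, 0.0483]
ee_rot: [3.116, 0.023, 2.945]
force: [0.1, -0.3, 0.1]
finger_gap: 0.087
```

```bash
python3 -c "
from h import *
plan([.473,.2755,.049],169)
s=grab('scene');crop(s['frame'],360,110,450,230,5,'pics/b6.png',2.5)
"
```

```text
t 10.45 pos [0.4738 0.2762 0.0483] rot [178.5   1.3 168.7] gap 0.087 F [ 0.1 -0.3  0.1]
tool shift cm [ 0.07 -0.08 -0.07] turn units -0.05
```

View pics/b6.png

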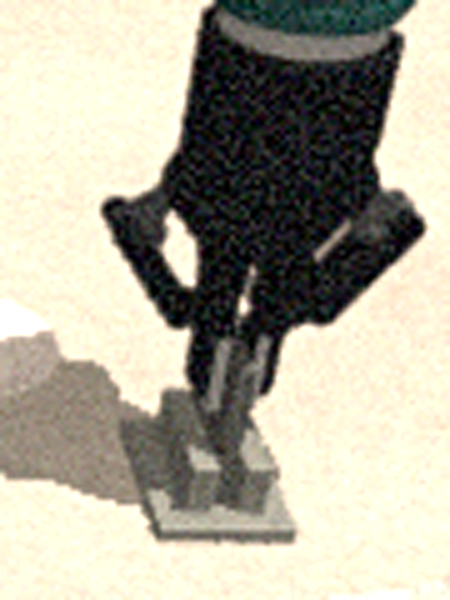

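Request:
arm_command(moves="0 0 0 -0.5 0;0 0 0 -1 0;0 0 0 -1.5 0;0 0 0 -2 0;0 0 0 -2.5 0;0 0 0 -2.5 0;0 0 0 0 0")

```text
t: 11.2
position: [0.4704, 0.2747, 0.155]
ee_rot: [3.115, 0.022, 2.946]
force: [-0.3, 0.5, -0.4]
finger_gap: 0.085
```

```bash
python3 -c "
from h import *
plan([.551,.0125,.15],170)
s=grab('scene');crop(s['frame'],360,60,450,220,4,'pics/c1.png',2.5)
t=grab('top','pics/c2full.png');crop(t['frame'],225,120,355,250,4.5,'pics/c2.png',1.4)
"
```

```text
t 11.2 pos [0.4704 0.2747 0.155 ] rot [178.5   1.3 168.8] gap 0.085 F [-0.3  0.5 -0.4]
tool shift cm [-13.   -24.16   0.5 ] turn units -0.2
```

View pics/c1.png

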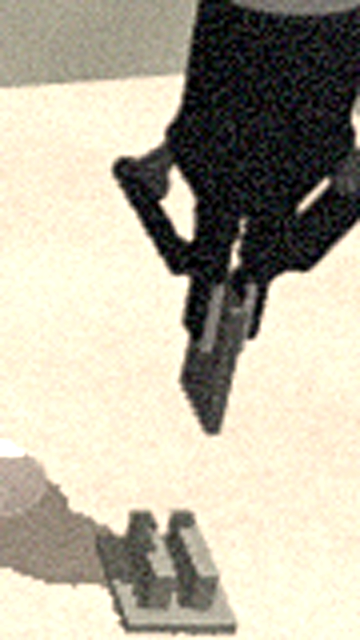

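View pics/c2.png

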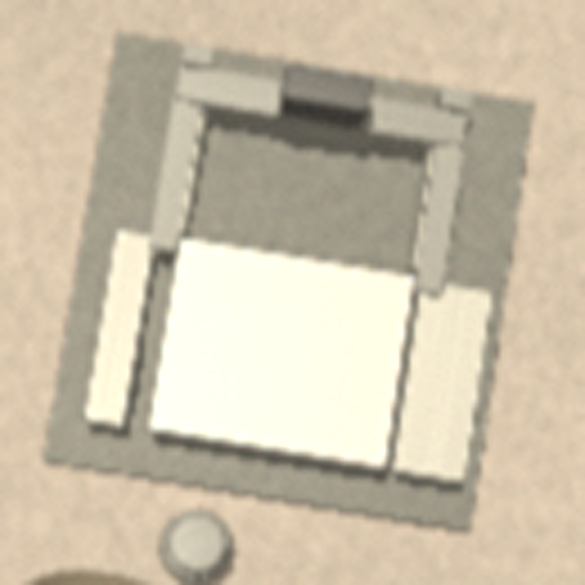

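Run:
```python
from h import *
t=grab("top");f=cv2.cvtColor(t["frame"],cv2.COLOR_BGR2GRAY)
# sub-pixel edge columns along rows
for r in range(178,212,4):
    row=cv2.resize(f[r-1:r+2,240:275].mean(0)[None].astype(np.float32),None,fx=1,fy=1)[0]
    print(r,row.astype(int).tolist())
```

```text
178 [147, 138, 120, 110, 110, 112, 115, 113, 112, 128, 169, 177, 174, 172, 174, 174, 176, 169, 114, 76, 84, 79, 72, 98, 163, 189, 190, 190, 189, 190, 189, 189, 189, 187, 189]
182 [145, 128, 115, 113, 113, 113, 111, 108, 122, 165, 177, 175, 173, 174, 174, 174, 171, 136, 92, 100, 113, 113, 114, 142, 183, 192, 190, 190, 189, 189, 190, 189, 188, 190, 188]
186 [130, 117, 112, 113, 113, 113, 111, 117, 146, 172, 176, 173, 173, 175, 174, 176, 163, 107, 92, 109, 114, 111, 129, 179, 193, 191, 190, 190, 190, 190, 189, 189, 189, 190, 189]
190 [121, 115, 116, 116, 116, 113, 111, 127, 169, 178, 176, 174, 175, 174, 177, 170, 111, 79, 105, 115, 112, 124, 169, 190, 192, 190, 190, 190, 190, 190, 190, 189, 189, 189, 190]
194 [115, 115, 113, 115, 113, 109, 123, 167, 179, 176, 175, 176, 176, 176, 172, 131, 89, 103, 113, 113, 115, 143, 184, 192, 190, 191, 190, 190, 190, 190, 190, 190, 189, 190, 189]
198 [114, 113, 113, 114, 110, 117, 149, 175, 178, 176, 178, 177, 176, 179, 164, 103, 76, 105, 115, 109, 129, 180, 194, 192, 191, 191, 192, 190, 190, 190, 190, 190, 190, 189, 189]
202 [114, 113, 113, 113, 111, 130, 171, 180, 177, 177, 179, 178, 180, 173, 112, 71, 91, 111, 113, 126, 170, 191, 193, 192, 191, 191, 191, 191, 190, 190, 190, 190, 190, 189, 190]
206 [114, 115, 114, 113, 129, 172, 182, 179, 177, 180, 179, 180, 174, 129, 77, 75, 105, 112, 116, 146, 184, 193, 191, 192, 191, 191, 191, 191, 190, 190, 190, 190, 190, 190, 190]
210 [115, 113, 112, 122, 161, 181, 182, 179, 181, 181, 180, 180, 160, 100, 76, 105, 115, 109, 127, 181, 194, 192, 192, 191, 192, 191, 190, 191, 190, 190, 190, 191, 190, 190, 190]
```

Run:
```python
from h import *
t=grab("top");f=cv2.cvtColor(t["frame"],cv2.COLOR_BGR2GRAY).astype(float)
A,B,C=[],[],[]
for r in range(182,210):
    row=f[r,:]
    def cross(a,b,lev,up):
        for c in range(a,b):
            x,y=row[c],row[c+1]
            if (x<lev<=y) if up else (x>=lev>y): return c+(lev-x)/(y-x)
    l=cross(240,262,145,True)
    A.append((l,r)); 
    rr=cross(int(l)+4,268,135,False);B.append((rr,r)); C.append((cross(int(rr)+2,275,150,True),r))
for n,E,z in(("slim outer",A,.032),("slim inner",B,.032),("tile edge",C,.038)):
    P=cast(t,E,z)[:,:2];vx,vy,x0,y0=cv2.fitLine((P*1000).astype(np.float32),cv2.DIST_HUBER,0,.01,.01).ravel()
    a=np.degrees(np.arctan2(vy,vx));a=a if abs(a)<90 else a-180*np.sign(a)
    print(n,"yaw",round(a,2),"y at x=551:",round(y0+(551-x0)*vy/vx,2))
```

```text
slim outer yaw -10.07 y at x=551: 37.01
slim inner yaw -9.78 y at x=551: 19.41
tile edge yaw -9.99 y at x=551: 6.85
```

Request:
arm_command(moves="0 -1.8 -3.4 0 0;0 -1.8 -3.4 0 0;0 -1.8 -3.4 0 0;0 -1.8 -3.4 0 0;0 -1.8 -3.4 0 0;0 -1.8 -3.4 0 0;0 -1.5 -2.5 0 -0.1;0 0 0 0 -0.1;0 0 0 0 0")

```text
t: 12.3
position: [0.5421, 0.0156, 0.1367]
ee_rot: [3.124, -0.001, 2.974]
force: [-0.9, -0.0, -0.6]
finger_gap: 0.089
```

```bash
python3 -c "
from h import *
plan([.551,.013,.10],170)
"
```

```text
t 12.3 pos [0.5421 0.0156 0.1367] rot [179.   -0.  170.4] gap 0.089 F [-0.9 -0.  -0.6]
tool shift cm [-0.92 -0.11  3.67] turn units 0.07
```

Request:
arm_command(moves="0 -0.5 0 1 0;0 -0.4 0 1 0;0 0 0 1 0;0 0 0 0.6 0;0 0 0 0 0")

```text
t: 12.8
position: [0.5497, 0.0194, 0.0957]
ee_rot: [3.122, -0.005, 2.981]
force: [-0.0, -0.8, -0.5]
finger_gap: 0.088
```

```bash
python3 -c "
from h import *
plan([.551,.013,.085],170)
s=grab('scene');crop(s['frame'],220,110,340,270,4,'pics/d1.png',2)
t=grab('top');crop(t['frame'],225,120,355,250,4.5,'pics/d2.png',1.4)
"
```

```text
t 12.8 pos [0.5497 0.0194 0.0957] rot [178.9  -0.3 170.8] gap 0.088 F [-0.  -0.8 -0.5]
tool shift cm [-0.24 -0.61  1.07] turn units 0.13
```

View pics/d1.png

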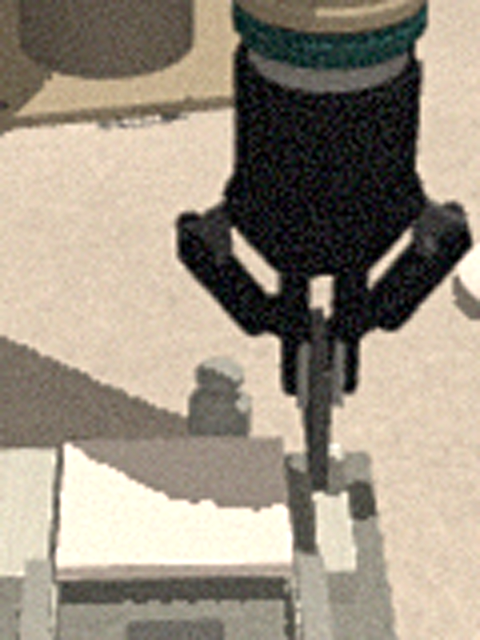

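View pics/d2.png

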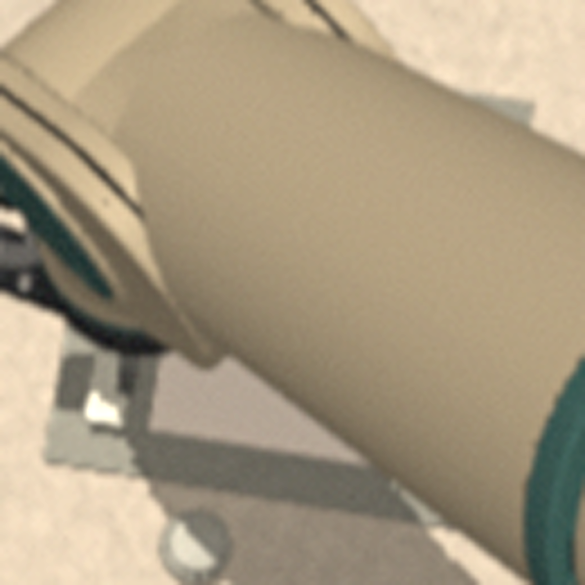

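Request:
arm_command(moves="0 -0.1 -0.4 0.2 0.1;0 -0.1 -0.2 0 0;0 0 0 0 0")

```text
t: 13.2
position: [0.5519, 0.0128, 0.0953]
ee_rot: [3.122, -0.002, 2.969]
force: [0.6, 0.3, -0.8]
finger_gap: 0.092
```

```bash
python3 -c "
from h import *
plan([.551,.013,.085],170)
s=grab('scene');crop(s['frame'],270,170,330,240,10,'pics/d3.png',2)
p=arm.get_state()['position'];fz=p[2]-.0403
yw=np.radians(-10);u=np.array([np.cos(yw),np.sin(yw)]);v=np.array([-u[1],u[0]])
c=np.array([.551,.013])
for z in(fz,):
  P=[[*(c+a*u*.025+b*v*.004),z] for a in(-1,1) for b in(-1,1)]
  print('ideal foot corners (crop px)',np.round((proj(s,P)-[270,170])*10).tolist())
"
```

```text
t 13.2 pos [0.5519 0.0128 0.0953] rot [ 1.789e+02 -1.000e-01  1.701e+02] gap 0.092 F [ 0.6  0.3 -0.8]
tool shift cm [0.09 0.01 1.03] turn units 0.02
ideal foot corners (crop px) [[221.0, 479.0], [262.0, 478.0], [238.0, 652.0], [281.0, 651.0]]
```

View pics/d3.png

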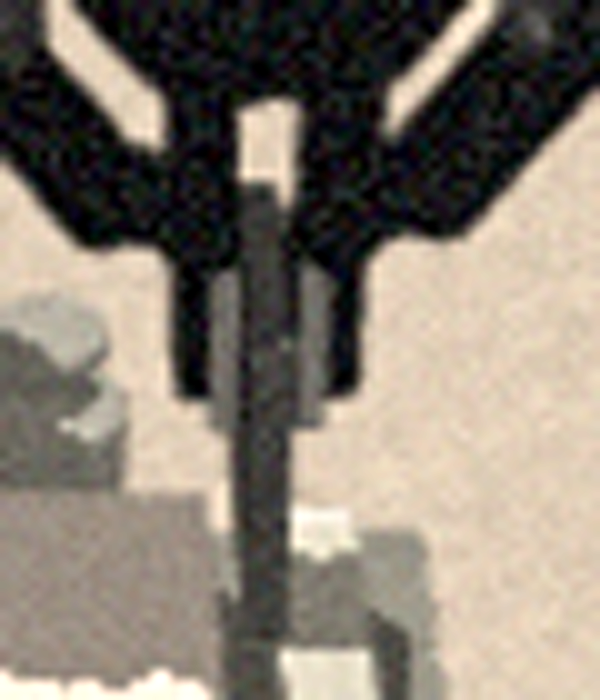

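Request:
arm_command(moves="0 0.1 0 0.5 0;0 0 0.05 0.5 0;0 0 0.05 0.3 0;0 0 0 0 0")

```text
t: 13.65
position: [0.551, 0.0141, 0.0815]
ee_rot: [3.122, -0.001, 2.969]
force: [0.6, -0.9, -1.6]
finger_gap: 0.086
```

```bash
python3 -c "
from h import *
plan([.551,.013,.0503],170)
"
```

```text
t 13.65 pos [0.551  0.0141 0.0815] rot [ 1.789e+02 -1.000e-01  1.701e+02] gap 0.086 F [ 0.6 -0.9 -1.6]
tool shift cm [-0.02 -0.11  3.12] turn units 0.02
```

Request:
arm_command(moves="0 0 -0.15 0.3 0;0 0 -0.05 0.4 0;0 0 -0.05 0.4 0;0 0 -0.03 0.3 0;0 0 0 0 0")

```text
t: 14.15
position: [0.5504, 0.0116, 0.0659]
ee_rot: [3.122, -0.002, 2.969]
force: [-0.1, 0.7, -0.5]
finger_gap: 0.087
```

```bash
python3 -c "
from h import *
plan([.551,.013,.0503],170)
s=grab('scene');crop(s['frame'],270,170,330,240,10,'pics/d4.png',2)
"
```

```text
t 14.15 pos [0.5504 0.0116 0.0659] rot [ 1.789e+02 -1.000e-01  1.701e+02] gap 0.087 F [-0.1  0.7 -0.5]
tool shift cm [-0.03  0.15  1.56] turn units 0.02
```

View pics/d4.png

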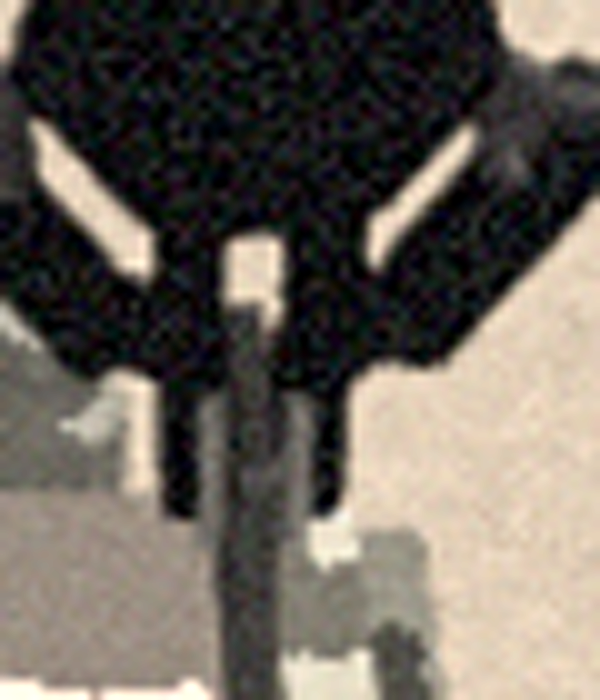

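Request:
arm_command(moves="0 0 0.1 0.3 0;0 0 0.02 0.4 0;0 0 0 0.4 0;0 0 0 0.3 0;0 0 0 0 0")

```text
t: 14.7
position: [0.551, 0.0134, 0.0511]
ee_rot: [3.122, -0.001, 2.969]
force: [-0.8, 0.1, -0.3]
finger_gap: 0.086
```

```bash
python3 -c "
from h import *
plan([.551,.013,.0503],170)
s=grab('scene');crop(s['frame'],220,170,340,270,6,'pics/d5.png',2)
"
```

```text
t 14.7 pos [0.551  0.0134 0.0511] rot [ 1.789e+02 -1.000e-01  1.701e+02] gap 0.086 F [-0.8  0.1 -0.3]
tool shift cm [-0.   -0.04  0.08] turn units 0.02
```

View pics/d5.png

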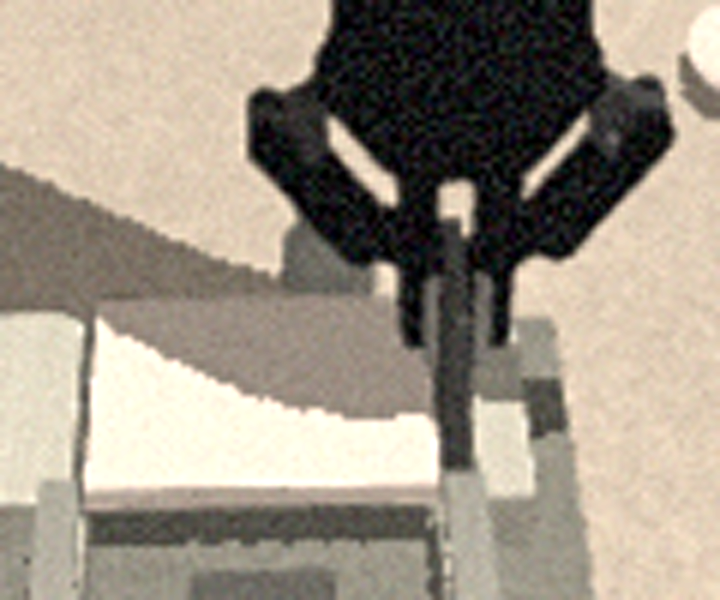

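Request:
arm_command(moves="0 0 0 0.2 0;0 0 0 0.2 0;0 0 0 0 0")

```text
t: 15.05
position: [0.5517, 0.0137, 0.0512]
ee_rot: [3.124, 0.002, 2.969]
force: [-0.4, -0.7, -1.3]
finger_gap: 0.087
```

```bash
python3 -c "
from h import *
plan([.551,.013,.0503],170)"
```

```text
t 15.05 pos [0.5517 0.0137 0.0512] rot [1.790e+02 1.000e-01 1.701e+02] gap 0.087 F [-0.4 -0.7 -1.3]
tool shift cm [ 0.05 -0.08  0.09] turn units 0.02
```

Request:
arm_command(moves="0 0 0 0.3 0;0.15 0 0 0 0;0.25 0 0 0 0;0.35 0 0 0 0;0.35 0 0 0 0;0.35 0 0 0 0;0.35 0 0 -0.5 0;0.35 0 0 -1 0;0.35 0 0 -2 0;0.35 0 0 -3 0;0.35 0 0 -3 0;0.35 0 0 0 0")

```text
t: 16.25
position: [0.5513, 0.0131, 0.1503]
ee_rot: [3.123, 0.003, 2.97]
force: [0.6, 0.3, 1.1]
finger_gap: 0.354
```

```bash
python3 -c "
from h import *
plan([.5435,-.048,.15],170)
s=grab('scene');crop(s['frame'],220,150,340,270,5,'pics/e1.png',2)
P=[]
yw=np.radians(-10);u=np.array([np.cos(yw),np.sin(yw)]);v=np.array([-u[1],u[0]])
c=np.array([.551,.013])
P=[[*(c+a*u*.025+b*v*.004),.08] for a in(-1,1) for b in(-1,1)]
print(np.round((proj(s,P)-[220,150])*5).tolist())
"
```

```text
t 16.25 pos [0.5513 0.0131 0.1503] rot [178.9   0.2 170.2] gap 0.354 F [0.6 0.3 1.1]
tool shift cm [-0.27 -6.16  0.03] turn units 0.03
[[363.0, 289.0], [383.0, 289.0], [371.0, 375.0], [393.0, 375.0]]
```

View pics/e1.png

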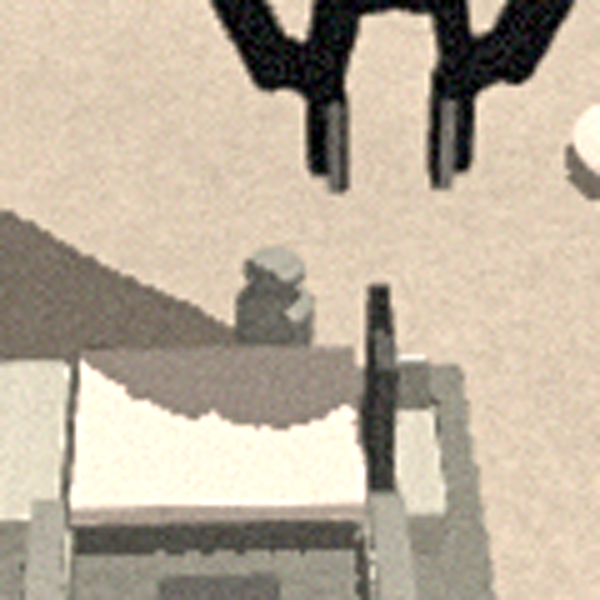

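Request:
arm_command(moves="0.3 0 -2.7 -0.5 0;0.1 0 -2.8 0 0;0 0 -2.6 0 0;0 0 0 0 0;0 0 0 0 0;0 0 0 0 0")

```text
t: 16.9
position: [0.5338, -0.069, 0.1505]
ee_rot: [3.124, -0.004, 2.973]
force: [0.3, 0.5, 0.5]
finger_gap: 0.001
```

```bash
python3 -c "
from h import *
plan([.540,-.068,.042],170)"
```

```text
t 16.9 pos [ 0.5338 -0.069   0.1505] rot [179.   -0.2 170.3] gap 0.001 F [0.3 0.5 0.5]
tool shift cm [-0.6   0.2  10.85] turn units 0.05
```

Request:
arm_command(moves="0 -0.6 0 2 0;0 0 0 2.5 0;0 0 0 2.5 0;0 0 0 1.5 0;0 0 0 0.8 0;0 0 0 0 0")

```text
t: 17.5
position: [0.5418, -0.0603, 0.0547]
ee_rot: [3.12, -0.002, 2.983]
force: [0.0, 0.2, 0.5]
finger_gap: 0.002
```

```bash
python3 -c "
from h import *
plan([.540,-.068,.038],170)
s=grab('scene');crop(s['frame'],200,100,340,270,3.5,'pics/e2.png',2)
"
```

```text
t 17.5 pos [ 0.5418 -0.0603  0.0547] rot [ 1.788e+02 -1.000e-01  1.709e+02] gap 0.002 F [0.  0.2 0.5]
tool shift cm [ 0.06 -0.79  1.67] turn units 0.15
```

View pics/e2.png

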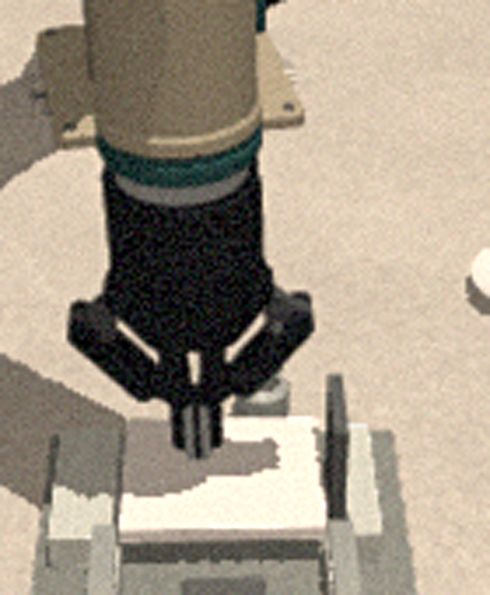

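Clear of the spacer. I'll correct sideways, then go down to touch and press.

Request:
arm_command(moves="0 0 -0.7 0 0;0 0 0 0.8 0;0 0 -0.1 0.5 0;0 0 0 0.3 0;0 0 0 0.3 0")

```text
t: 18.05
position: [0.5432, -0.0686, 0.0377]
ee_rot: [3.119, 0.005, 2.982]
force: [-1.0, 0.1, 3.3]
finger_gap: -0.002
```

Request:
arm_command(moves="0 0 0 0.3 0;0 0 0 0.3 0;0 0 0 0.3 0")

```text
t: 18.35
position: [0.5433, -0.0685, 0.0316]
ee_rot: [3.123, 0.006, 2.982]
force: [-11.7, -2.3, 52.1]
finger_gap: 0.001
```

```bash
python3 -c "
from h import *
plan([.540,-.068,.032],170)"
```

```text
t 18.35 pos [ 0.5433 -0.0685  0.0316] rot [178.9   0.3 170.8] gap 0.001 F [-11.7  -2.3  52.1]
tool shift cm [ 0.34 -0.   -0.04] turn units 0.14
```

Request:
arm_command(moves="0 0 0 0.1 0;0 0 0 0.1 0")

```text
t: 18.55
position: [0.5432, -0.0685, 0.0325]
ee_rot: [3.125, 0.008, 2.982]
force: [-2.6, -0.1, 9.1]
finger_gap: -0.003
```

```bash
python3 -c "
from h import *
plan([.540,-.068,.032],170)
s=grab('scene');crop(s['frame'],200,100,340,270,3.5,'pics/e3.png',2)
t=grab('top');crop(t['frame'],225,120,355,250,4.5,'pics/e4.png',1.4)
plan([.540,-.068,.032],170)
"
```

```text
t 18.55 pos [ 0.5432 -0.0685  0.0325] rot [179.1   0.4 170.9] gap -0.003 F [-2.6 -0.1  9.1]
tool shift cm [0.33 0.   0.05] turn units 0.15
t 18.65 pos [ 0.5432 -0.0685  0.0323] rot [179.1   0.4 170.9] gap 0.004 F [-2.1 -0.6  9.3]
tool shift cm [ 0.33 -0.    0.03] turn units 0.15
```

View pics/e3.png

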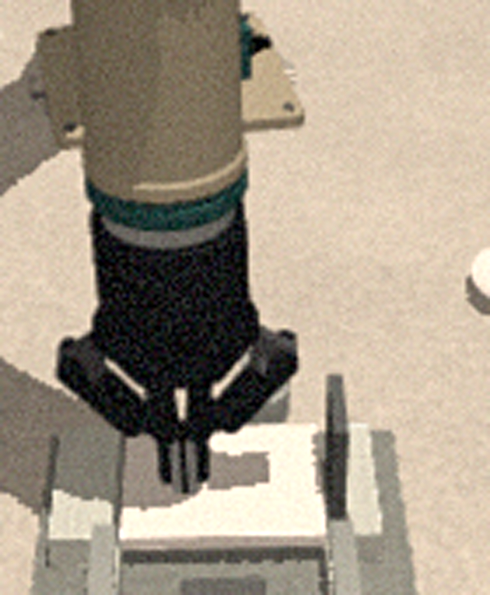

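View pics/e4.png

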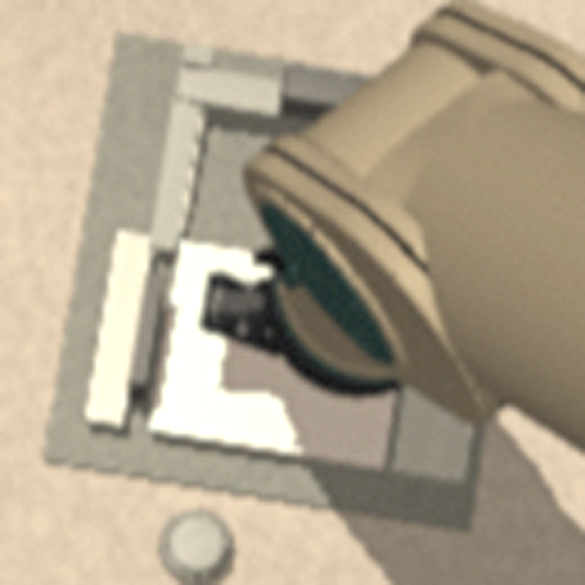

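Request:
arm_command(moves="0 0 0 0.2 0;0 0 0 0.2 0")

```text
t: 18.85
position: [0.5433, -0.0685, 0.0319]
ee_rot: [3.128, 0.009, 2.983]
force: [-6.6, -1.0, 24.5]
finger_gap: -0.0
```

```bash
python3 -c "
from h import *
plan([.540,-.068,.032],170)
get_image('top');get_image('top')
plan([.540,-.068,.032],170)
"
```

```text
t 18.85 pos [ 0.5433 -0.0685  0.0319] rot [179.2   0.5 170.9] gap -0.0 F [-6.6 -1.  24.5]
tool shift cm [ 0.33 -0.   -0.01] turn units 0.15
t 18.95 pos [ 0.5433 -0.0685  0.032 ] rot [179.2   0.5 170.9] gap 0.004 F [-5.1 -1.2 21.9]
tool shift cm [ 0.33 -0.   -0.  ] turn units 0.15
```

```bash
python3 -c "
from h import *
print(arm.sign_off()); plan([.540,-.068,.032],170)"
```

```text
the job is handed in; nothing more can be done
None
the job is handed in; nothing more can be done
```

The job is handed in, at about 19 s of the 59 s allowed. The hand-in gave no verdict, so the results below rest on my own checks.

**What I did:**
- **Lock:** I gripped the transport lock and drew it back until it stopped, at about 12 N. The pictures show its arms clear of both gaps.
- **Spacer:** I took it from its rest and lowered it into the 12 mm gap beside the slim strip, about 3 mm from the tile's middle. I let go of it there.
- **Tile:** I pressed it down with the shut fingers and handed in while still pressing.

**Last checks:**
- **Press:** The fingertips were at z = 32.0 mm, which is flush, pushing at about 22 N. The push briefly reached 52 N when the tile met its stop, so I eased it off.
- **Spacer:** It stood upright and free of the fingers. Its top edges were within about 1 pixel of where they should be with its foot on the gap floor.
- **Other things:** The regulator weight was in the same place in the last top view. I did not re-measure the dish, container, gaskets, plug or tumbler, but the fingers never came down near any of them.

**Departures from plan:** The tool picked up a tilt of 1–2° along the way. It also drifted a few millimetres sideways on each descent, which I corrected before each grasp, the placing and the press. None of the checks failed.

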